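Shingle new brake pads along the parts tray

ROBOT

A 6-joint arm with a two-finger parallel gripper is mounted at the origin on the work surface. World frame = base frame: x ahead of the robot, y to its left, z up, the work surface at z = 0. Lengths are in m, angles in degrees, forces in N, time in s.
With the tool pointing down it reaches from about 0.4 to 0.825 m from the base axis. Payload 7 kg.
Tool frame: the origin (TCP) lies between the finger pads; the fingertips stand ctrl.nose_length ahead of it and the grasp point (between the pads) lies 2 mm behind it (ctrl.nose_length is the distance from the TCP to the fingertips, in m); z points along the fingers, y is the line along which they close (so a half turn about z gives the same grasp; the last joint's range is limited). The gripper opens to 88 mm and grips with 3 to 60 N. Pads are 19 mm wide; open, the fingers measure 130 mm over their backs; the gripper's body (78 mm by 193 mm) begins 47 mm behind the grasp point.
Start: joints at [-47.664, 20.546, 0.682, 0, -70.136, -16.507], TCP at [0.294, -0.608, 0.244] pointing down, gripper open.
Joint ranges: [-176.03, 176.03], [-82.01, 121.73], [-58.28, 71.71], [-173.87, 95.51], [-174.79, -0.11], [-173.66, 173.66]. Speed limits (degrees/s): [136.94, 136.94, 172.46, 180, 180, 180].

INTERFACE

Orientations are given as [roll, pitch, yaw] about the fixed x, y, z axes, in that order (R = Rz(yaw) Ry(pitch) Rx(roll)).
In Python, from plant import ctrl gives the robot as it stands.
- The arm moves only by the tool apply_moves, never from a script. Its argument "commands" is a list of rows, each a list of 3 entries, a list of its own where there are three numbers: the shift along the world's x, y, z in cm, then the turn about the world's z in rad, then the closure, from 0 (fully open) to 1 (shut). In form: [[[x, y, z], turn, jaw], ...]. A call has 1 to 20 rows; each row is the pose to reach, as a shift and turn from the pose commanded when the call began; what a row does not reach only later rows make up. A row lasts 1/12 s, in which the tool goes at most 41.7 mm and 7.16 degrees, less where a joint would pass 70% of its speed; a pose out of reach is approached as far as the arm can. A call with a gripper value outside its range is refused whole. The fingers move at their own pace and stop on an object; the grip force is fixed at half the most. Time passes only in rows, so rows that repeat a pose let the fingers close. It gives the time, the measured TCP pose, the force, the opening and the grip force at its end, in the units of the state.
- ctrl.get_obs(): the state, without advancing time (a new reading comes with each control period).
- ctrl.snapshot(name): name is "scene" or "top" or "wrist"; returns a dict with "img" (400x640x3 uint8, red, green, blue), "fx", "fy", "cx", "cy" (pixels), "dist_coeffs" ([k1, k2, p1, p2, k3] as OpenCV has them; the pictures are not rectified), "T" (4x4, takes a point from camera to world coordinates). Camera axes: x right, y up, looking along -z (the intrinsics and any distortion apply to the point x, -y, -z); pixel columns grow to the right and rows downward; lengths in m; the calibration is good to about 2 mm. A picture is of the moment at which its call begins. There is no depth.
- ctrl.close_job(): hands the job in; it is judged then, once.
Trained networks look in a picture, given as the dict that the camera call returned (one of the last four; its "shot" number tells which), for a name from the list of things; names that differ only in an ending like _2 or _b are one class to them, and where a whole thing is asked for, a point or a joint stands for the part that bears it (a point fixed in the world has none). Each returns a list of dicts, best first, with "score" (0 to 1); they miss things now and then, are a little off and sometimes report something else, mostly with a low value. They report only what shows in the picture. A call takes as long as a camera call. They do not tell look-alikes from the thing itself.
- ctrl.search_frame(picture, target): "at" ([column, row] in pixels, amid what is visible of it).
- ctrl.spot_point(picture, target): "at" ([column, row] in pixels: a listed point, or the origin of a listed thing).
The state is a dict: "clock": time; "joint_pos": joint angles; "qvel": joint speeds; "tau": joint torques, N m; "tool_pos": TCP position; "orientation": TCP orientation; "force": force on the tool from outside, world axes, zero at the start; "moment": the same for the moment, N m; "opening": finger opening in m; "gripper_force": force on a finger pad.
Only numpy, scipy, OpenCV 4.12 (cv2) and the standard library are available. Lean on these libraries where they do the work, as an engineer would, in place of code of your own. Each camera call takes 0.05 s, during which the arm holds its last target. There are 200 camera calls.

TASK

One brake pad already lies at one end of the aluminium parts tray. Lay the two other full-size brake pads from the bench after it, lining up and lengthwise in one straight row along the tray, shingled like roof tiles: each new pad leans with one end on the pad before it, overlapping it by between a third and a half of its length, and stands with its other end on the tray floor. Either pad may come first; leave the pad that is already there where it is, and the smaller pad on the bench is not part of this set.

Things in the scene. Friction and masses are not known exactly. Their poses are not given: they have to be found in the camera images.
- tray: shallow aluminium tray, fixed to the bench, 310 mm long x 160 mm wide over all, floor 4 mm thick (its upper face is 4 mm above the bench), rim 4 mm thick and 16 mm high over all. Origin at the centre of its underside, on the bench; x along its length, pointing from the end where the first pad lies to the empty end; y across, z up
- pad0_center (a point): first pad, flat in the tray: disc brake pad, lining up, 100 x 50 x 12 mm high, 0.3 kg, both ends alike: dark 5 mm steel plate with 11 mm long, 30 mm wide end ears, under a brown-grey lining 78 mm long, the full 50 mm wide, grooved across; straight sides to grip across the 50 mm. Point: its centre, 6 mm above its underside; x along its length, z out of the lining (x to the tray's empty end)
- pad1_center (a point): one full-size pad, flat on the bench: disc brake pad, lining up, 100 x 50 x 12 mm high, 0.3 kg, both ends alike: dark 5 mm steel plate with 11 mm long, 30 mm wide end ears, under a brown-grey lining 78 mm long, the full 50 mm wide, grooved across; straight sides to grip across the 50 mm. Point: its centre, 6 mm above its underside; x along its length, z out of the lining
- pad2_center (a point): other full-size pad, flat on the bench: disc brake pad, lining up, 100 x 50 x 12 mm high, 0.3 kg, both ends alike: dark 5 mm steel plate with 11 mm long, 30 mm wide end ears, under a brown-grey lining 78 mm long, the full 50 mm wide, grooved across; straight sides to grip across the 50 mm. Point: its centre, 6 mm above its underside; x along its length, z out of the lining
Mind the look-alikes: they are no part of the job. Leave any pink look-alike of the part that bears pad0_center alone.

How it is judged (in metres and radians):
At the end, for the whole second after the job is handed in: Both pads lie lining up in the tray after the first: successive centres 40 to 82 mm apart along the row, within 20 mm sideways of the first pad's axis and 11 degrees of the tray, leaning 3.5 to 20 degrees, centres 10 to 35 mm above the bench; the first pad flat, within 15 mm of its start (((x of pad1_center in the frame of pad0_center between 0.04 and 0.082 m and x of pad2_center in the frame of pad0_center between 0.08 and 0.164 m and horizontal distance between pad1_center and pad2_center between 0.04 and 0.082 m) or (x of pad2_center in the frame of pad0_center between 0.04 and 0.082 m and x of pad1_center in the frame of pad0_center between 0.08 and 0.164 m and horizontal distance between pad2_center and pad1_center between 0.04 and 0.082 m)) and y of pad1_center in the frame of pad0_center between -0.02 and 0.02 m and angle between the y axis of each of pad1_center, pad2_center and the y axis of tray, either way round below 0.2 rad and angle between pad1_center's own z axis and vertical between 0.06 and 0.35 rad and z of pad1_center in the frame of tray between 0.01 and 0.035 m and y of pad2_center in the frame of pad0_center between -0.02 and 0.02 m and angle between pad2_center's own z axis and vertical between 0.06 and 0.35 rad and z of pad2_center in the frame of tray between 0.01 and 0.035 m and distance of pad0_center from where it was at the start of the episode below 0.015 m and angle between pad0_center's own z axis and vertical below 0.05 rad); the robot touches nothing.
It also fails if it takes over 54 s, if anything falls off the work surface, if the arm or the gripper's body presses on something with over 40 N, if the wrist force passes 120 N, or if a joint passes its speed limit or range.

## Working session

There is one attempt and no reset: what is moved stays moved. The work goes in short steps, Python scripts to look and compute and a tool call to move; the robot and the scene stay as the last step left them, time stands still between calls to the robot, and variables do not carry over. Pictures are saved under pics/ and viewed, at most 10 in all, crops included, and the job is handed in when it is done.

Besides the shell and the picture viewer there is one more tool, called after ">>>" as name([rows], argument=value, ...), one row to a line, values as JSON. apply_moves: Moves the arm, as the interface text tells. Its arguments: {"type":"object","properties":{"commands":{"type":"array"}},"required":["commands"]}

```bash
mkdir -p pics; ls; cat > h.py <<'E'
import numpy as np, cv2
from plant import ctrl
def ray(p,uv):
    K=np.array([[p["fx"],0,p["cx"]],[0,p["fy"],p["cy"]],[0,0,1.]])
    n=cv2.undistortPoints(np.array([[uv]],float),K,np.array(p["dist_coeffs"],float))[0,0]
    T=np.array(p["T"]); d=T[:3,:3]@np.array([n[0],-n[1],-1.]); return T[:3,3],d
def onz(p,uv,z):
    o,d=ray(p,uv); return o+d*(z-o[2])/d[2]
def tri(rs):
    A=0;b=0
    for o,d in rs:
        d=d/np.linalg.norm(d);M=np.eye(3)-np.outer(d,d);A=A+M;b=b+M@o
    return np.linalg.solve(A,b)
def save(p,n): cv2.imwrite(f"pics/{n}.png",cv2.cvtColor(p["img"],cv2.COLOR_RGB2BGR))
E
python3 - <<'E'
from h import *
print(ctrl.nose_length, ctrl.get_obs())
for c in ("scene","top"):
    p=ctrl.snapshot(c); save(p,c+"0"); print(c,np.round(p["T"],3).tolist())
    for t in ("tray","pad0_center","pad1_center"):
        for f in (ctrl.spot_point,):
            for r in f(p,t): print(t,np.round(r["at"]),round(r["score"],2),np.round(onz(p,r["at"],0.006),3))
E
```

```text
pics
0.017 {'clock': 0.0, 'joint_pos': array([-4.76631589e+01,  2.05909830e+01,  6.32602281e-01, -1.96898198e-02,
       -7.01361381e+01, -1.65057287e+01]), 'qvel': array([-0.00732439, -0.02248901,  0.02718428, -0.03346462, -0.02610165,
       -0.05630343]), 'tau': array([ 9.60592624e-04, -5.82714808e+01,  2.93067062e+01,  6.99717969e+00,
        7.08267806e-03, -1.63276868e-04]), 'tool_pos': array([ 0.29386469, -0.60714901,  0.24262023]), 'orientation': array([ 1.79904117e+02, -9.10954426e-03, -1.54175586e+02]), 'force': array([0.88651527, 0.07120939, 0.38464773]), 'moment': array([-0.01058243,  0.02802175,  0.02130218]), 'gripper_force': 0.0, 'opening': 0.08758864769684749}
scene [[-0.152, -0.564, 0.812, 1.329], [0.988, -0.076, 0.132, 0.135], [-0.012, 0.822, 0.569, 0.638], [0.0, 0.0, 0.0, 1.0]]
tray [270. 217.] 0.57 [ 0.55  -0.124  0.006]
pad0_center [267. 181.] 0.84 [ 0.368 -0.179  0.006]
pad0_center [240. 214.] 0.56 [ 0.548 -0.212  0.006]
pad0_center [384. 249.] 0.17 [0.637 0.191 0.006]
pad1_center [434. 206.] 0.79 [0.434 0.334 0.006]
top [[-0.008, 0.996, -0.091, 0.422], [-1.0, -0.009, -0.005, -0.006], [-0.006, 0.091, 0.996, 0.988], [0.0, 0.0, 0.0, 1.0]]
tray [367. 185.] 0.95 [ 0.553 -0.128  0.006]
pad0_center [398. 185.] 0.91 [ 0.553 -0.208  0.006]
pad0_center [396. 263.] 0.58 [ 0.358 -0.198  0.006]
pad0_center [464. 191.] 0.56 [ 0.536 -0.378  0.006]
pad1_center [183. 230.] 0.69 [0.443 0.338 0.006]
```

```bash
python3 -c "
import cv2,numpy as np
" ; ls pics
```

```text
scene0.png
top0.png
```

View pics/top0.png

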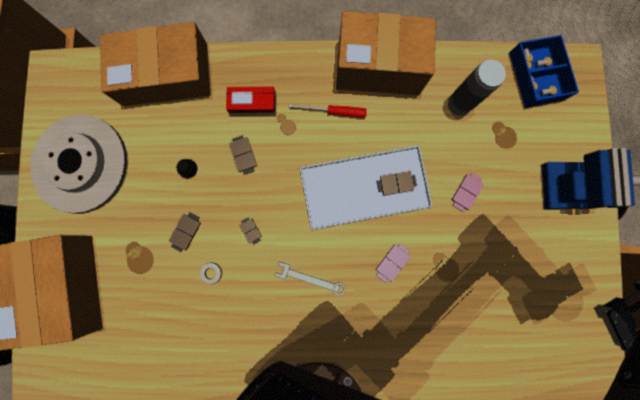

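View pics/scene0.png

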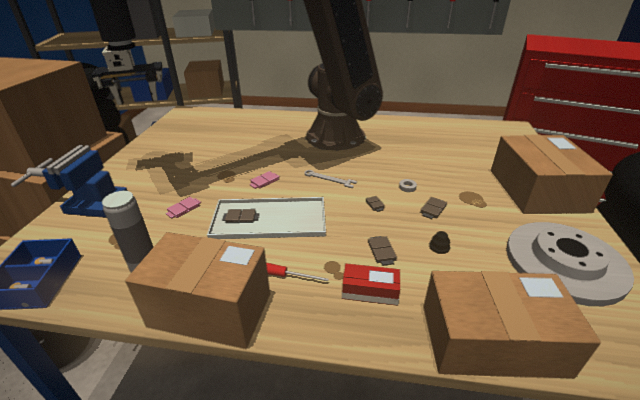

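The top view shows the full-size pads at about (243,155) and (185,231), and the small pad at (250,230). The tray is at (366,187) with pad0 at (398,183), and the pink look-alikes are at (467,191) and (393,262). The scene view agrees.

```bash
python3 - <<'E'
from h import *
p=ctrl.snapshot("top"); im=cv2.cvtColor(p["img"],cv2.COLOR_RGB2HSV)
def rect(c,z,w,m):
    x0,y0=c[0]-w,c[1]-w; s=m[y0:c[1]+w,x0:c[0]+w].astype(np.uint8)
    n,l,st,ce=cv2.connectedComponentsWithStats(s); k=1+np.argmax(st[1:,4])
    pts=np.argwhere(l==k)[:,::-1]+[x0,y0]
    W=np.array([onz(p,q,z)[:2] for q in pts]); r=cv2.minAreaRect((W*1000).astype(np.float32))
    u=np.linalg.svd(W-W.mean(0))[2][0]
    print(c,st[k,4],np.round(W.mean(0),4),"yaw",np.round(np.degrees(np.arctan2(u[1],u[0])),1),np.round(r[0]),np.round(r[1]),round(r[2],1))
dark=(im[...,2]<120)
for c in((243,155),(185,231),(398,183)): rect(c,.010,24,dark)
rect((366,187),.012,78,(im[...,1]<70)&(im[...,2]>120))
E
```

```text
(243, 155) 668 [0.6342 0.1864] yaw -161.0 [634. 186.] [99. 49.] 19.0
(185, 231) 746 [0.4388 0.3318] yaw 151.8 [439. 332.] [ 53. 100.] 63.7
(398, 183) 141 [ 0.5656 -0.2371] yaw -152.3 [ 566. -237.] [51. 32.] 32.3
(366, 187) 7070 [ 0.5463 -0.1149] yaw 100.7 [ 549. -125.] [162. 313.] 10.2
```

>>> apply_moves([
  [[25.6,45.7,8],1.295,0],
  [[25.6,45.7,8],1.295,0],
  [[25.6,45.7,8],1.295,0],
  [[25.6,45.7,8],1.295,0],
  [[25.6,45.7,8],1.295,0],
  [[25.6,45.7,8],1.295,0],
  [[25.6,45.7,8],1.295,0],
  [[25.6,45.7,8],1.295,0],
  [[25.6,45.7,8],1.295,0],
  [[25.6,45.7,8],1.295,0],
  [[25.6,45.7,8],1.295,0],
  [[25.6,45.7,8],1.295,0],
  [[25.6,45.7,8],1.295,0],
  [[25.6,45.7,8],1.295,0],
  [[25.6,45.7,8],1.295,0],
  [[25.6,45.7,8],1.295,0],
  [[25.6,45.7,8],1.295,0],
])

```text
clock: 1.87
tool_pos: [0.5495, -0.1512, 0.3234]
orientation: [180.0, 0.0, -80.0]
force: [-0.6, -0.1, -0.1]
opening: 0.0876
gripper_force: 0.0
```

```bash
python3 - <<'E'
from h import *
p=ctrl.snapshot("wrist"); save(p,"w1"); np.save("w1.npy",p,allow_pickle=True)
o=ctrl.get_obs(); print(o["clock"],o["tool_pos"],o["orientation"],np.round(p["T"],3).tolist())
for t in ("tray","pad0_center"):
    for r in ctrl.spot_point(p,t): print(t,np.round(r["at"]),round(r["score"],2),np.round(onz(p,r["at"],0.01),4))
E
```

```text
1.9167 [ 0.54948533 -0.15145484  0.32351286] [ 1.79989350e+02 -1.66178355e-04 -8.00456282e+01] [[-0.985, 0.167, 0.05, 0.563], [-0.174, -0.946, -0.275, -0.227], [0.001, -0.279, 0.96, 0.464], [0.0, 0.0, 0.0, 1.0]]
tray [316. 174.] 0.91 [ 0.5497 -0.1322  0.01  ]
pad0_center [321. 130.] 0.94 [ 0.5545 -0.2026  0.01  ]
pad0_center [440. 157.] 0.71 [ 0.3614 -0.1937  0.01  ]
```

View pics/w1.png

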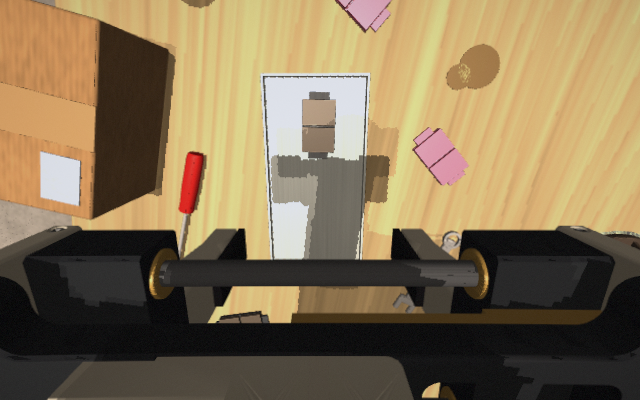

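The wrist view shows the tray upright in the picture, with far corners at about (263,75) and (369,74). pad0 lies along its axis with its ears at (319,92) and (318,157).

```bash
python3 - <<'E'
from h import *
p=np.load("w1.npy",allow_pickle=True).item()
for uv,z in [((263,75),.016),((369,74),.016),((272,260),.016),((362,262),.016),((319,92),.009),((318.5,157),.009),((302.5,99),.016),((335.5,99),.016),((302,152),.016),((335,152),.016)]: print(uv,np.round(onz(p,uv,z),4))
# two-view check
q=ctrl.snapshot("top"); s=ctrl.snapshot("scene"); 
for t,c in (("pad0_center",(398,185)),("tray",(367,185))):
    r=min(ctrl.spot_point(q,t),key=lambda r:np.hypot(*(np.array(r["at"])-c)))
    w={"pad0_center":(320.5,124),"tray":None}[t]
    w=w or [316,174]
    print(t,tri([ray(q,r["at"]),ray(p,w)]))
E
```

```text
(263, 75) [ 0.6501 -0.264   0.016 ]
(369, 74) [ 0.4995 -0.2921  0.016 ]
(272, 260) [0.5988 0.0298 0.016 ]
(362, 262) [0.4437 0.0064 0.016 ]
(319, 92) [ 0.5664 -0.256   0.009 ]
(318.5, 157) [ 0.5502 -0.1602  0.009 ]
(302.5, 99) [ 0.5887 -0.2417  0.016 ]
(335.5, 99) [ 0.5406 -0.2502  0.016 ]
(302, 152) [ 0.5771 -0.1644  0.016 ]
(335, 152) [ 0.5264 -0.1734  0.016 ]
pad0_center [ 0.55758902 -0.20934923 -0.00218888]
tray [ 0.55141574 -0.12649594 -0.01255169]
```

>>> apply_moves([
  [[8.5,26,-8],-1.414,0],
  [[8.5,26,-8],-1.414,0],
  [[8.5,26,-8],-1.414,0],
  [[8.5,26,-8],-1.414,0],
  [[8.5,26,-8],-1.414,0],
  [[8.5,26,-8],-1.414,0],
  [[8.5,26,-8],-1.414,0],
  [[8.5,26,-8],-1.414,0],
  [[8.5,26,-8],-1.414,0],
  [[8.5,26,-8],-1.414,0],
  [[8.5,26,-8],-1.414,0],
  [[8.5,26,-8],-1.414,0],
  [[8.5,26,-8],-1.414,0],
  [[8.5,26,-8],-1.414,0],
])

```text
clock: 3.38
tool_pos: [0.6351, 0.1093, 0.2435]
orientation: [180.0, -0.0, -160.9]
force: [0.8, 0.1, 0.4]
opening: 0.0874
gripper_force: 0.0
```

```bash
python3 - <<'E'
from h import *
p=ctrl.snapshot("wrist"); save(p,"w2"); np.save("w2.npy",p,allow_pickle=True)
o=ctrl.get_obs(); print(o["clock"],o["tool_pos"],o["orientation"],o["joint_pos"])
for r in ctrl.spot_point(p,"pad1_center"): print(np.round(r["at"]),round(r["score"],2),np.round(onz(p,r["at"],0.006),4))
E
```

```text
3.4333 [0.63510237 0.10929334 0.2435134 ] [-1.79999202e+02 -2.59957235e-03 -1.60869118e+02] [ 2.70794547e+01  1.77008002e+01 -3.46162151e+00  4.62378316e-04
 -6.88402633e+01 -9.79487395e+01]
```

View pics/w2.png

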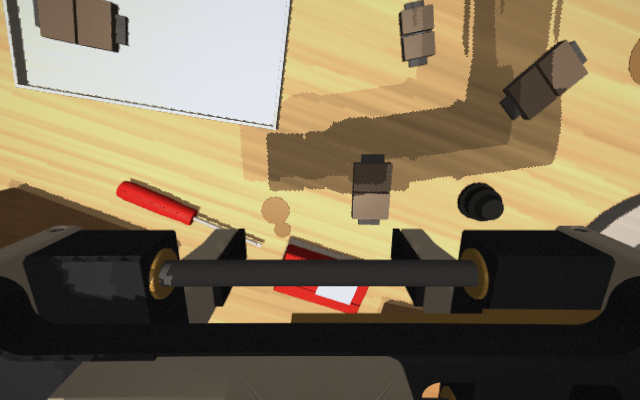

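Pad A's ears are at about (373,154) and (368,224). Pad B is visible at upper right, about (545,80), and the small pad is at (418,32).

```bash
python3 - <<'E'
from h import *
p=np.load("w2.npy",allow_pickle=True).item()
def pr(a,b,n):
    A,B=onz(p,a,.005),onz(p,b,.005); d=B-A; print(n,np.round((A+B)/2,4),np.hypot(*d[:2]),np.degrees(np.arctan2(d[1],d[0])))
pr((373,154),(368,224.5),"A"); pr((508,114),(582,46),"B")
print(np.round([onz(p,u,.012) for u in ((354,163),(391,164),(352.5,217.5),(391,218))],4), np.mean([onz(p,u,.012) for u in ((354,163),(391,164),(352.5,217.5),(391,218))],0))
q=ctrl.snapshot("top")
print(tri([ray(q,(243,155)),ray(p,(371,190))]),tri([ray(q,(185,231)),ray(p,(545,80))]))
E
```

```text
A [0.6373 0.1839 0.005 ] 0.09989543751962704 18.16237598149077
B [0.44   0.3309 0.005 ] 0.10416713799122525 156.16132190829975
[[0.6084 0.1478 0.012 ]
 [0.5938 0.194  0.012 ]
 [0.6799 0.1733 0.012 ]
 [0.6631 0.2237 0.012 ]] [0.63631791 0.18468363 0.012     ]
[ 0.64324614  0.19473712 -0.03453942] [0.43963086 0.33135027 0.007197  ]
```

>>> apply_moves([
  [[1.5,8.1,-4],-0.014,0],
  [[1.5,8.1,-8],-0.014,0],
  [[1.5,8.1,-12],-0.014,0],
  [[1.5,8.1,-16],-0.014,0],
  [[1.5,8.1,-19.5],-0.014,0],
  [[1.5,8.1,-21.5],-0.014,0],
  [[1.5,8.1,-22.4],-0.014,0],
  [[1.5,8.1,-22.4],-0.014,0],
  [[1.5,8.1,-22.4],-0.014,0],
  [[1.5,8.1,-22.4],-0.014,1],
  [[1.5,8.1,-22.4],-0.014,1],
  [[1.5,8.1,-22.4],-0.014,1],
  [[1.5,8.1,-22.4],-0.014,1],
  [[1.5,8.1,-22.4],-0.014,1],
  [[1.5,8.1,-22.4],-0.014,1],
  [[1.5,8.1,-22.4],-0.014,1],
  [[1.5,8.1,-22.4],-0.014,1],
  [[1.5,8.1,-22.4],-0.014,1],
])

```text
clock: 5.03
tool_pos: [0.6501, 0.1904, 0.0197]
orientation: [-180.0, 0.0, -161.8]
force: [0.1, -0.3, 1.0]
opening: 0.0498
gripper_force: 30.0
```

>>> apply_moves([
  [[0,0,3],0,1],
  [[0,0,7],0,1],
  [[-10.7,-32.2,9],1.428,1],
  [[-10.7,-32.2,9],1.428,1],
  [[-10.7,-32.2,9],1.428,1],
  [[-10.7,-32.2,9],1.428,1],
  [[-10.7,-32.2,9],1.428,1],
  [[-10.7,-32.2,9],1.428,1],
  [[-10.7,-32.2,9],1.428,1],
  [[-10.7,-32.2,9],1.428,1],
  [[-10.7,-32.2,9],1.428,1],
  [[-10.7,-32.2,9],1.428,1],
  [[-10.7,-32.2,9],1.428,1],
  [[-10.7,-32.2,9],1.428,1],
  [[-10.7,-32.2,7],1.428,1],
  [[-10.7,-32.2,5],1.428,1],
  [[-10.7,-32.2,5],1.428,1],
])

```text
clock: 6.45
tool_pos: [0.5401, -0.1315, 0.066]
orientation: [179.7, 0.1, -80.1]
force: [-0.5, -0.0, -3.3]
opening: 0.0497
gripper_force: 30.0
```

```bash
python3 - <<'E'
from h import *
p=ctrl.snapshot("wrist"); save(p,"w3"); print(ctrl.get_obs()["opening"])
E
```

```text
0.04963154011903046
```

View pics/w3.png

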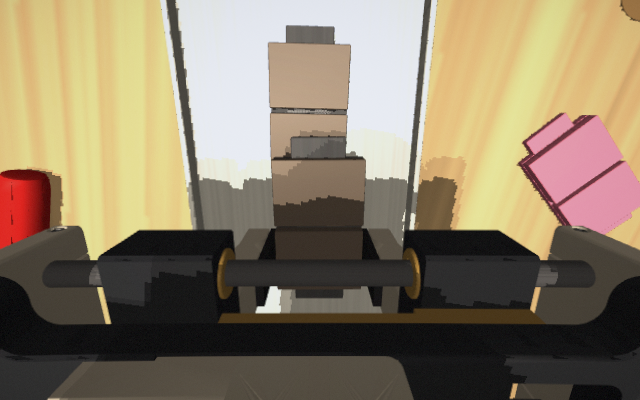

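>>> apply_moves([
  [[0.4,0,-1.5],0,1],
  [[0.4,0,-2.8],0,1],
  [[0.4,0,-3.3],0,1],
  [[0.4,0,-3.5],0,1],
  [[0.4,0,-3.6],0,1],
  [[0.4,0,-3.7],0,1],
  [[0.4,0,-3.8],0,1],
  [[0.4,0,-3.8],0,1],
])

```text
clock: 7.17
tool_pos: [0.5476, -0.1315, 0.033]
orientation: [-179.9, -0.0, -80.0]
force: [-3.2, 1.4, 5.1]
opening: 0.0498
gripper_force: 30.0
```

>>> apply_moves([
  [[0,0,-0.1],0,1],
  [[0,0,-0.2],0,1],
  [[0,0,-0.3],0,1],
  [[0,0,-0.3],0,1],
  [[0,0,-0.3],0,1],
])

```text
clock: 7.58
tool_pos: [0.5478, -0.1314, 0.0297]
orientation: [-179.9, -0.0, -80.0]
force: [-2.1, 2.4, 5.1]
opening: 0.0494
gripper_force: 30.0
```

>>> apply_moves([
  [[0,0,0],0,0.2],
  [[0,0,0],0,0.2],
  [[0,0,0],0,0.2],
  [[0,0,0],0,0.2],
  [[0,0,0],0,0.2],
  [[0,0,2],0,0.2],
  [[0,0,5],0,0.1],
  [[0,0,9],0,0],
  [[0,2,13],0,0],
  [[0,5,17],0,0],
  [[0,8,20],0,0],
  [[0,8,20],0,0],
  [[0,8,20],0,0],
])

```text
clock: 8.67
tool_pos: [0.5487, -0.0496, 0.2321]
orientation: [-179.6, 0.0, -79.8]
force: [-0.5, 0.6, -0.5]
opening: 0.0875
gripper_force: 0.0
```

```bash
python3 - <<'E'
from h import *
p=ctrl.snapshot("wrist"); save(p,"w4"); np.save("w4.npy",p,allow_pickle=True)
for r in ctrl.spot_point(p,"pad0_center"): print(np.round(r["at"]),round(r["score"],2),np.round(onz(p,r["at"],0.018),4))
E
```

```text
[496.  87.] 0.77 [ 0.3672 -0.1886  0.018 ]
[335.  40.] 0.76 [ 0.5591 -0.2035  0.018 ]
```

View pics/w4.png

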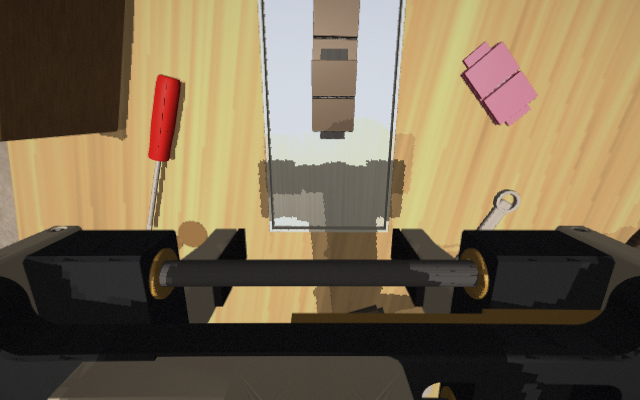

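pad1 leans on pad0 in line, with its near ear at (334,49) and its far ear on the tray floor at (332,138).

>>> apply_moves([
  [[-15,40,0],0.934,0],
  [[-15,40,0],0.934,0],
  [[-15,40,0],0.934,0],
  [[-15,40,0],0.934,0],
  [[-15,40,0],0.934,0],
  [[-15,40,0],0.934,0],
  [[-15,40,0],0.934,0],
  [[-15,40,0],0.934,0],
  [[-15,40,0],0.934,0],
  [[-15,40,0],0.934,0],
  [[-15,40,0],0.934,0],
  [[-15,40,0],0.934,0],
  [[-15,40,0],0.934,0],
  [[-15,40,0],0.934,0],
  [[-15,40,0],0.934,0],
])

```text
clock: 10.02
tool_pos: [0.3975, 0.347, 0.2279]
orientation: [179.9, 0.0, -26.6]
force: [0.3, -0.5, 0.2]
opening: 0.0877
gripper_force: 0.0
```

```bash
python3 - <<'E'
from h import *
w=np.load("w4.npy",allow_pickle=True).item()
A,B=onz(w,(334,49),.0245),onz(w,(332,138),.007); print("pad1 ends",A,B,(A+B)/2)
p=ctrl.snapshot("wrist"); save(p,"w5")
for r in ctrl.spot_point(p,"pad1_center"): print(np.round(r["at"]),round(r["score"],2),np.round(onz(p,r["at"],0.006),4))
q=ctrl.snapshot("top")
for r in ctrl.spot_point(q,"pad1_center"): print(np.round(r["at"]),round(r["score"],2),np.round(onz(q,r["at"],0.012),4))
E
```

```text
pad1 ends [ 0.55818323 -0.19373431  0.0245    ] [ 0.54105145 -0.0979321   0.007     ] [ 0.54961734 -0.14583321  0.01575   ]
[313. 137.] 0.96 [0.4409 0.3307 0.006 ]
[182. 234.] 0.66 [0.4341 0.3395 0.012 ]
```

View pics/w5.png

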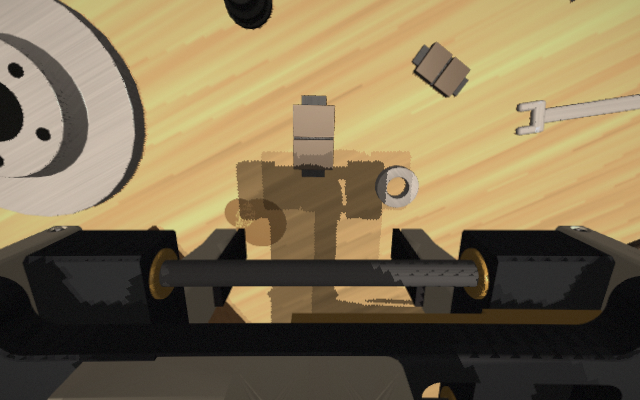

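Pad B's ears are at (314,100) and (313,172), so it is aligned with the tool. The nut at (398,187) is clear of the fingers.

>>> apply_moves([
  [[3,-1.1,-4],0,0],
  [[3,-1.1,-8],0,0],
  [[3,-1.1,-12],0,0],
  [[3,-1.1,-16],0,0],
  [[3,-1.1,-18.5],0,0],
  [[3,-1.1,-20.2],0,0],
  [[3,-1.1,-20.9],0,0],
  [[3,-1.1,-20.9],0,0],
  [[3,-1.1,-20.9],0,0],
  [[3,-1.1,-20.9],0,1],
  [[3,-1.1,-20.9],0,1],
  [[3,-1.1,-20.9],0,1],
  [[3,-1.1,-20.9],0,1],
  [[3,-1.1,-20.9],0,1],
  [[3,-1.1,-20.9],0,1],
  [[3,-1.1,-20.9],0,1],
  [[3,-1.1,-20.9],0,1],
  [[3,-1.1,-20.9],0,1],
])

```text
clock: 11.72
tool_pos: [0.4272, 0.3378, 0.0198]
orientation: [-180.0, -0.0, -26.4]
force: [-0.3, 0.5, 1.3]
opening: 0.0495
gripper_force: 30.0
```

>>> apply_moves([
  [[0,0,3],0,1],
  [[0,0,7],0,1],
  [[11,-40.9,9],-0.934,1],
  [[11,-40.9,9],-0.934,1],
  [[11,-40.9,9],-0.934,1],
  [[11,-40.9,9],-0.934,1],
  [[11,-40.9,9],-0.934,1],
  [[11,-40.9,9],-0.934,1],
  [[11,-40.9,9],-0.934,1],
  [[11,-40.9,9],-0.934,1],
  [[11,-40.9,9],-0.934,1],
  [[11,-40.9,9],-0.934,1],
  [[11,-40.9,9],-0.934,1],
  [[11,-40.9,9],-0.934,1],
  [[11,-40.9,7],-0.934,1],
  [[11,-40.9,5],-0.934,1],
  [[11,-40.9,5],-0.934,1],
  [[11,-40.9,5],-0.934,1],
  [[11,-40.9,5],-0.934,1],
])

```text
clock: 13.3
tool_pos: [0.5372, -0.0711, 0.0701]
orientation: [180.0, -0.0, -79.9]
force: [0.0, 0.2, -3.7]
opening: 0.0495
gripper_force: 30.0
```

```bash
python3 - <<'E'
from h import *
p=ctrl.snapshot("wrist"); save(p,"w6"); o=ctrl.get_obs(); print(o["opening"],o["tool_pos"])
E
```

```text
0.04918654880356503 [ 0.53763428 -0.07102075  0.07047678]
```

View pics/w6.png

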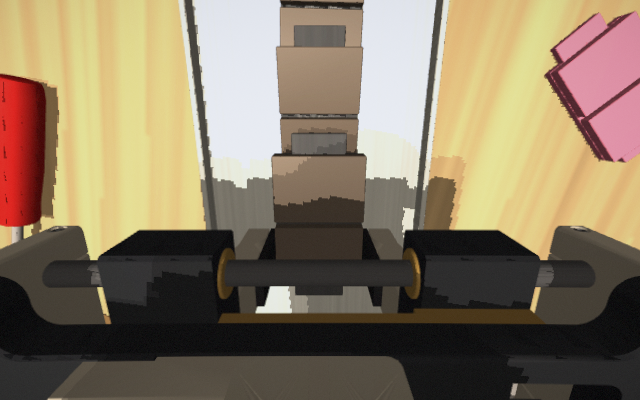

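The held pad is level and in line with pad1, with both centred on column 319. I'll lower it now.

>>> apply_moves([
  [[0,0,-1.2],0,1],
  [[0,0,-2.2],0,1],
  [[0,0,-2.6],0,1],
  [[0,0,-2.8],0,1],
  [[0,0,-3.0],0,1],
  [[0,0,-3.2],0,1],
  [[0,0,-3.4],0,1],
  [[0,0,-3.6],0,1],
  [[0,0,-3.6],0,1],
  [[0,0,-3.6],0,1],
])

```text
clock: 14.18
tool_pos: [0.5374, -0.0715, 0.0337]
orientation: [-180.0, -0.0, -80.0]
force: [-0.4, 3.4, -0.0]
opening: 0.0499
gripper_force: 30.0
```

>>> apply_moves([
  [[0,0,-0.1],0,1],
  [[0,0,-0.2],0,1],
  [[0,0,-0.2],0,1],
  [[0,0,-0.2],0,0.2],
  [[0,0,-0.2],0,0.2],
  [[0,0,-0.2],0,0.2],
  [[0,0,-0.2],0,0.2],
  [[0,0,-0.2],0,0.2],
  [[0,0,2],0,0.2],
  [[0,0,5],0,0.1],
  [[0,0,9],0,0],
  [[0,2,13],0,0],
  [[0,5,17],0,0],
  [[0,8,20],0,0],
  [[0,8,24],0,0],
  [[0,8,24],0,0],
])

```text
clock: 15.52
tool_pos: [0.5396, 0.0101, 0.2808]
orientation: [-179.4, -0.0, -79.8]
force: [1.7, 0.5, 1.1]
opening: 0.0875
gripper_force: 0.0
```

```bash
python3 - <<'E'
from h import *
p=ctrl.snapshot("wrist"); save(p,"w7"); np.save("w7.npy",p,allow_pickle=True)
for r in ctrl.spot_point(p,"pad0_center"): print(np.round(r["at"]),round(r["score"],2),np.round(onz(p,r["at"],0.018),4))
s=ctrl.snapshot("scene"); c=cv2.resize(s["img"][180:260,190:350],None,fx=4,fy=4,interpolation=cv2.INTER_CUBIC)
cv2.imwrite("pics/c7.png",cv2.cvtColor(np.vstack([p["img"][:240],c]),cv2.COLOR_RGB2BGR))
E
```

```text
[485.  38.] 0.97 [ 0.3664 -0.1885  0.018 ]
```

View pics/c7.png

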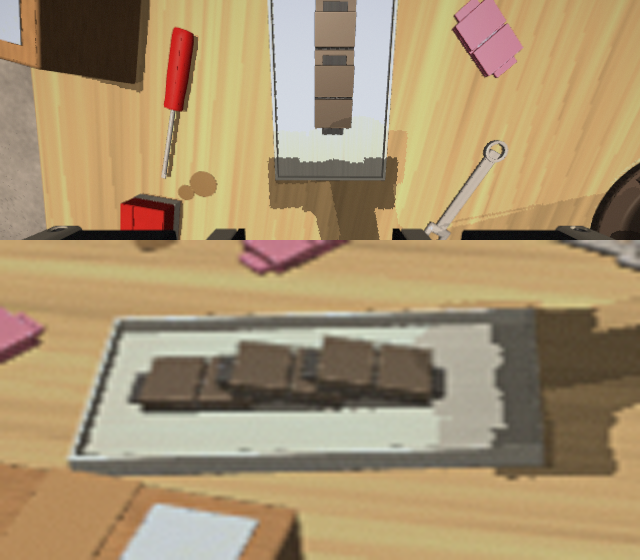

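The three pads are shingled in one straight row. In the wrist view, pad2's ears are at (334,60) and (333,131), and pad1's near ear is at (335,6). One numeric check, then I hand the job in.

```bash
python3 - <<'E'
from h import *
w=np.load("w7.npy",allow_pickle=True).item()
a,b,c=onz(w,(334.5,60),.027),onz(w,(333,131),.007),onz(w,(335,6),.0245)
print(a,b,np.linalg.norm(b-a),"near-ear spacing",np.linalg.norm((a-c)[:2]))
if .045<np.linalg.norm((a-c)[:2])<.078: print(ctrl.close_job())
E
```

```text
[ 0.54663681 -0.13085818  0.027     ] [ 0.53075169 -0.04420146  0.007     ] 0.09034226191132604 near-ear spacing 0.0593147312934551
the job is handed in; nothing more can be done
None
```

I laid both full-size pads shingled after the first one in a straight row along the tray and handed the job in at about 16 s of the 54 s. The last camera check put pad2 about 59 mm after pad1 (40 to 82 mm allowed), and earlier readings put pad1 about 63 mm after pad0; no verdict was returned on hand-in.

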